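# Dock the sample tray

### The job

Reach over the sample tray, hook your fingertips behind its far lip and gently draw it towards you between the rails of the dock, feeling for the stop, until it sits square and fully home with the tray-present pin pushed in. Then swing the latch all the way across the tray. Do not yank or ram the tray, keep its two jars standing, and leave the other things on the bench alone.

Things in the scene. Friction and masses are not known exactly. Their poses are not given: they have to be found in the camera images.
- tray: Open steel tray, 150 mm (its x) by 210 mm (its y), 55 mm high, 3 mm walls, with an outward lip 6 mm wide and 6 mm thick round the top (162 x 222 mm over the lip). Origin: centre of its underside; x points away from the robot, to the far lip. A fixed rack of capped tubes, 89 mm high, fills its near half. With its jars 0.6 to 1 kg; it slides with 2 to 7 N, more where it rubs on the rails.
- far_lip: The far lip of the tray (part of it): a bar 6 x 222 x 6 mm. Origin at its centre, 78 mm from the tray's origin along its x and 52 mm up; its outer edge lies 3 mm further along x, its underside 3 mm below the origin. Behind it the bench is free for at least 40 mm.
- dock: Dock fixed to the bench: two aluminium rails along its x, 57 mm high, 228 mm apart inside, from x = -20 to 100 mm, then flaring outward over 45 mm to a mouth about 265 mm wide, open away from the robot. Origin: on the bench, half-way between the rails; x points out through the mouth. The tray is home when the front of its lip meets the stop plate across the near end.
- present_pin (a joint): Tray-present pin, 10 mm thick, sprung, in the middle of the stop plate (58 mm high, square to the rails). 0 = out, 5 mm proud; 0.005 = flush, as the tray at home holds it; takes 0.6 to 1.6 N, less than the tray's friction. The plate is clamped by hand: its face stands anywhere from x = 0 to 40 mm in the dock's frame, not reported, to be found by feel: the pull rises sharply.
- latch (a joint): Swing latch on top of the left rail: a flat steel tongue (58 mm long from the pivot, its top 65 mm above the bench, 5 mm clear above the tray's lip) that turns level about an upright pin. 0 = open, pointing along the dock's +x; 1.571 = closed against its end stop, pointing to the dock's -y across the tray. It turns stiffly (about 1 N at the knob) and stays where it is left.
- latch_knob (a point): Centre of the upright latch knob, diameter 12 mm and 30 mm high (65 to 95 mm above the bench), 48 mm from the pivot. The point lies 80 mm above the bench.
- latch_pivot (a point): Point on the latch's upright pivot axis at the height of the knob's centre, 80 mm above the bench; in the dock's frame at x = 85, y = 134 mm.
- jar_a: Specimen jar standing loose in the far half of the tray, diameter 43 mm, 54 mm high; origin at the centre of its foot, z up.
- jar_b: Second jar, the same, beside the first.
- tube_rack: Bystander: white rack of capped tubes to the right of the dock, 142 x 76 mm, 90 mm high; origin at its underside.
- tip_box: Bystander: blue box of yellow pipette tips, 115 x 80 mm, 61 mm high; origin at its underside.
- dishes: Bystander: stack of three dishes, diameter 90 mm, 41 mm high; origin at its underside.
- wash_bottle: Bystander: white bottle, diameter 64 mm, 160 mm high; origin at its underside.
- spare_jar: Bystander: jar like those in the tray, standing on the bench; origin at its foot.
- counter: Bystander: small blue hand counter, 70 x 45 mm, 40 mm high; origin at its underside.
Mind the look-alikes: they are no part of the job. What is shaped like the part that bears present_pin but purple is not meant.

How it is judged (in metres and radians):
On the way, in this order (a step that is already met when the one before it is completed fails the run):
1. the fingertips are hooked behind and below the tray's far lip and pull on it (contact force between the fingers and far_lip above 1 N and z of the grasp point in the frame of far_lip below 0.016 m and x of the grasp point in the frame of far_lip above 0 m), for 0.2 s.
2. the tray is drawn home against the stop, square in the dock, with the tray-present pin pushed in (value of joint present_pin above 0.0032 m and angle between the x axis of tray and the x axis of dock, either way round below 0.035 rad and value of joint latch below 0.5 rad), for 0.2 s.
3. the latch is swung across the tray (value of joint latch above 1.4 rad), for 0.2 s.
At the end, for the whole second after the job is handed in: The tray lies flat and at rest in the dock, square to it within 2 degrees, home against the stop within 1.8 mm (tray-present pin pushed in at least 3.2 mm), the latch closed to within 0.17 rad of its end stop, both jars standing in the tray, nothing touched by the robot (value of joint present_pin above 0.0032 m and angle between the x axis of tray and the x axis of dock, either way round below 0.035 rad and angle between tray's own z axis and vertical below 0.03 rad and height (world z) of tray below 0.004 m and value of joint latch above 1.4 rad and linear speed of tray below 0.01 m/s and angle between each of jar_a, jar_b's own z axis and vertical below 0.2 rad and horizontal distance between each of jar_a, jar_b and tray below 0.12 m).
It fails at once if the fingers load the tray with more than 20 N (yanked or rammed) (contact force between the fingers and tray above 20 N).
It fails at once if a jar in the tray is tipped over (angle between any of jar_a, jar_b's own z axis and vertical above 0.5 rad).
It fails at once if a bystander is shifted by more than 15 mm (distance of any of tube_rack, tip_box, dishes, wash_bottle, spare_jar, counter from where it was at the start of the episode above 0.015 m).
It also fails if it takes over 72 s, if anything falls off the work surface, if the arm or the gripper's body presses on something with over 40 N, if the wrist force passes 120 N, or if a joint passes its speed limit or range.

### The arm

A 6-joint arm with a two-finger parallel gripper is mounted at the origin on the work surface. World frame = base frame: x ahead of the robot, y to its left, z up, the work surface at z = 0. Lengths are in mm, angles in rad, forces in N, time in s.
With the tool pointing down it reaches from about 350 to 975 mm from the base axis. Payload 7.1 kg.
Tool frame: the origin (TCP) lies on the mounting face of the last link; the fingertips stand 182 mm ahead of it and the grasp point (between the pads) lies 163 mm ahead of it; z points along the fingers, y is the direction in which the jaws open and shut (so a half turn about z gives the same grasp; the last joint's range is limited). The gripper opens to 88 mm and grips with 3 to 60 N. Pads are 20 mm wide; open, the fingers measure 115 mm over their backs; the gripper's body (75 mm by 178 mm) begins 61 mm behind the grasp point.
Start: joints at [-1.23, 0.423, 1.63, -0, 1.089, -0.019], TCP at [220.071, -584.957, 404.675] pointing down, gripper open.
Joint ranges: [-3, 3], [-0.9, 2.11], [0.09, 2.58], [-1.31, 4.45], [0.11, 2.69], [-2.54, 2.54]. Speed limits (rad/s): [2.39, 2.39, 3.01, 3.14, 3.14, 3.14].

### API

Orientations are given as a rotation vector (axis times angle).
In Python, from workcell import ctrl, optics, nets gives the robot as it stands.
- The arm moves only by the tool send_rows, never from a script. Its argument "rows" is a list of rows, each an object with "offset": the shift along the tool's x, y, z in m, a list of three; "twist": the turn, a rotation vector about the tool's x, y, z in degrees, a list of three. A call has exactly 5 rows; each row shifts and turns the pose as measured when the row begins, along the tool's axes as they then stand; what a row does not reach is not made up. A row lasts 1/12 s, in which the tool goes at most 41.7 mm and 7.16 degrees, less where a joint would pass 70% of its speed; a pose out of reach is approached as far as the arm can. A call is refused whole if a number of a shift passes 0.0417 or a number of a turn 7.16, either way. A call with a gripper value outside its range is refused whole. "gripper" is the finger opening in m, from 0 to 0.0878, set as the call begins (left out, the last holds). The fingers move at their own pace and stop on an object; the grip force is fixed at half the most. Time passes only in rows, so rows that do not move let the fingers close, or fill a call up. It gives the time, the measured TCP pose, the force and the opening at its end, in the units of the state.
- ctrl.get_obs(): the state, without advancing time (a new reading comes with each control period).
- optics.get_image(name): name is "scene" or "top"; returns (picture, depth): 384x512x3 uint8, blue, green, red; 384x512 float32, mm along the optical axis (not along the pixel's ray), 0 where there is no reading.
- optics.camera_info(name): a dict with "K" (3x3 intrinsics, pixels), "k1" (the pictures are not rectified: a ray, as slopes to the right and down, at radius r is drawn at 1 + k1 r^2 times it, then the intrinsics apply), "pose" (4x4, takes a point from camera to world coordinates). Camera axes: x right, y down, z forward; pixel columns grow to the right and rows downward; lengths in mm; the calibration is good to about 2 mm. A picture is of the moment at which its call begins. camera_info takes no time and is no camera call.
- ctrl.close_job(): hands the job in, once; it reports no verdict.
Trained networks look in the newest picture that a camera, given by its name, has taken for a name from the list of things; names that differ only in an ending like _2 or _b are one class to them, and where a whole thing is asked for, a point or a joint stands for the part that bears it (a point fixed in the world has none). Each returns a list of dicts, best first, with "conf" (0 to 1); they miss things now and then, are a little off and sometimes report something else, mostly with a low value. They report only what shows in the picture. A call takes as long as a camera call. They do not tell look-alikes from the thing itself.
- nets.spot_in(camera, label): "extent" ([left, top, right, bottom] in pixels, round what is visible of it).
- nets.spot_point(camera, label): "position" ([column, row] in pixels: a listed point, or the origin of a listed thing).
The state is a dict: "t": time; "qpos": joint angles; "qvel": joint speeds; "joint_torque": joint torques, N m; "ee_pos": TCP position; "orientation": TCP orientation; "ft_force": force on the tool from outside, world axes, zero at the start; "moment": the same for the moment, N m; "width": finger opening in mm.
Only numpy, scipy, OpenCV 4.12 (cv2) and the standard library are available. Lean on these libraries where they do the work, as an engineer would, in place of code of your own. Each camera call takes 0.05 s, during which the arm holds its last target. There are 200 camera calls.

## Working session

There is one attempt and no reset: what is moved stays moved. The work goes in short steps, Python scripts to look and compute and a tool call to move; the robot and the scene stay as the last step left them, time stands still between calls to the robot, and variables do not carry over. Pictures are saved under pics/ and viewed, about 8 in all and at most 12, crops included, and the job is handed in when it is done.

Besides the shell and the picture viewer there is one more tool, called as a command line: name --argument value ..., lists and objects as JSON in quotes. send_rows: Moves the arm, as the interface text tells. Its arguments: {"type":"object","properties":{"rows":{"type":"array"},"gripper":{"type":"number"}},"required":["rows"]}

```bash
mkdir -p pics; ls
cat > h.py <<'E'
import numpy as np, cv2
from workcell import ctrl, optics, nets
def und(info,px):
    K=np.array(info["K"],float);k1=info["k1"]
    d=np.array([(px[0]-K[0,2])/K[0,0],(px[1]-K[1,2])/K[1,1]]);u=d.copy()
    for _ in range(20): u=d/(1+k1*(u@u))
    return u
def ray_z(name,px,z):
    i=optics.camera_info(name);P=np.array(i["pose"]);u=und(i,px)
    d=P[:3,:3]@np.array([u[0],u[1],1]);o=P[:3,3]
    return o+d*(z-o[2])/d[2]
def deproj(name,px,dep):
    i=optics.camera_info(name);P=np.array(i["pose"]);u=und(i,px)
    return P[:3,:3]@(np.array([u[0],u[1],1])*dep)+P[:3,3]
def proj(name,p):
    i=optics.camera_info(name);P=np.array(i["pose"]);K=np.array(i["K"])
    c=P[:3,:3].T@(np.asarray(p,float)-P[:3,3]);u=c[:2]/c[2];u=u*(1+i["k1"]*(u@u))
    return np.array([K[0,0]*u[0]+K[0,2],K[1,1]*u[1]+K[1,2]])
def cloud(name,dep):
    i=optics.camera_info(name);P=np.array(i["pose"]);K=np.array(i["K"],float)
    h,w=dep.shape;g=np.stack(np.meshgrid(np.arange(w),np.arange(h)),-1).astype(float)
    d=(g-[K[0,2],K[1,2]])/[K[0,0],K[1,1]];u=d.copy()
    for _ in range(15): u=d/(1+i["k1"]*(u**2).sum(-1,keepdims=True))
    c=np.dstack([u,np.ones((h,w))])*dep[...,None]
    return c@P[:3,:3].T+P[:3,3]
E
python3 - <<'E'
from h import *
print(ctrl.get_obs())
for n in ("scene","top"):
    im,d=optics.get_image(n); np.savez(f"{n}0.npz",im=im,d=d); cv2.imwrite(f"pics/{n}0.png",im)
    print(n,np.array(optics.camera_info(n)["pose"]).round(2).tolist(),optics.camera_info(n)["K"])
    for l in ("tray","far_lip","dock","present_pin","latch","latch_knob","jar_a"):
        r=nets.spot_in(n,l) if l!="far_lip" else []
        q=nets.spot_point(n,l)
        print(l,[(np.round(a["extent"]).tolist(),round(a["conf"],2)) for a in r[:3]],[(np.round(a["position"],1).tolist(),round(a["conf"],2)) for a in q[:3]])
E
```

```text
pics
{'t': 0.0, 'qpos': array([-1.23000368e+00,  4.23816377e-01,  1.63070740e+00,  1.02202865e-05,
        1.08860560e+00, -1.90126343e-02]), 'qvel': array([0.00026742, 0.00053312, 0.00127944, 0.00216328, 0.00237626,
       0.00182622]), 'joint_torque': array([ 1.81618521e-03, -5.44617426e+01, -2.73665464e+01,  6.45052828e-02,
        2.28014379e-02, -1.06247696e-04]), 'ee_pos': array([ 219.97832261, -584.69834687,  403.90992825]), 'orientation': array([-3.08939835e+00, -5.61858057e-01,  3.72481860e-04]), 'ft_force': array([-0.08198789, -0.52024543, -0.68523367]), 'moment': array([ 0.00856271, -0.0156584 , -0.00533272]), 'width': 88.06806562870172}
scene [[0.25, 0.66, -0.71, 1375.36], [0.97, -0.16, 0.19, -244.21], [0.01, -0.73, -0.68, 963.62], [0.0, 0.0, 0.0, 1.0]] [[497.17950511   0.         252.00050947]
 [  0.         497.17950511 199.5730142 ]
 [  0.           0.           1.        ]]
tray [([221.0, 219.0, 326.0, 299.0], 0.74)] [([272.1, 266.8], 0.81), ([174.4, 211.3], 0.22)]
far_lip [] [([277.0, 274.1], 0.53)]
dock [([202.0, 182.0, 322.0, 249.0], 0.56), ([310.0, 202.0, 314.0, 220.0], 0.43)] []Traceback (most recent call last):
  File "<stdin>", line 8, in <module>
ValueError: it knows: counter, dishes, dock, far_lip, jar, latch_knob, latch_pivot, spare_jar, tip_box, tray, tube_rack, wash_bottle
```

Run:
```python
from h import *
for n in ("scene","top"):
    im,d=optics.get_image(n); np.savez(f"{n}0.npz",im=im,d=d); cv2.imwrite(f"pics/{n}0.png",im)
    for l in ("tray","far_lip","dock","latch_knob","latch_pivot","jar_a","tube_rack","wash_bottle","tip_box","dishes","spare_jar","counter"):
        q=nets.spot_point(n,l)
        print(n,l,[(np.round(a["position"],1).tolist(),round(a["conf"],2)) for a in q[:3]])
a=cv2.imread("pics/top0.png");cv2.imwrite("pics/top0b.png",cv2.resize(a,(800,600),interpolation=cv2.INTER_CUBIC))
a=cv2.imread("pics/scene0.png");cv2.imwrite("pics/scene0b.png",cv2.resize(a,(800,600),interpolation=cv2.INTER_CUBIC))
print(np.array(optics.camera_info("top")["pose"]).round(2).tolist())
```

```text
scene tray [([270.3, 265.5], 0.83)]
scene far_lip [([278.5, 275.0], 0.57)]
scene dock []
scene latch_knob []
scene latch_pivot [([375.4, 231.6], 0.47), ([309.6, 198.8], 0.41)]
scene jar_a [([273.8, 276.0], 0.78), ([242.5, 280.2], 0.56)]
scene tube_rack [([172.3, 210.6], 0.95)]
scene wash_bottle [([184.7, 251.0], 0.91)]
scene tip_box [([350.1, 197.4], 0.74)]
scene dishes [([373.6, 232.3], 0.62)]
scene spare_jar [([186.1, 282.2], 0.85)]
scene counter [([361.1, 268.6], 0.9)]
top tray [([251.2, 155.4], 0.85), ([311.7, 185.9], 0.73)]
top far_lip [([249.3, 123.9], 0.5)]
top dock [([242.9, 221.7], 0.81)]
top latch_knob [([211.2, 172.9], 0.58), ([274.5, 142.8], 0.47)]
top latch_pivot [([204.3, 190.6], 0.66), ([274.1, 144.3], 0.31)]
top jar_a [([255.0, 145.4], 0.47)]
top tube_rack [([314.5, 231.5], 0.88)]
top wash_bottle [([314.8, 184.0], 0.63)]
top tip_box [([161.3, 209.2], 0.97)]
top dishes [([152.7, 163.6], 0.74)]
top spare_jar [([316.6, 159.3], 0.7)]
top counter [([313.3, 232.2], 0.57), ([243.8, 222.3], 0.31)]
[[0.01, -0.99, 0.11, 304.37], [-1.0, -0.01, 0.0, -3.22], [-0.0, -0.11, -0.99, 1544.78], [0.0, 0.0, 0.0, 1.0]]
```

View pics/top0b.png

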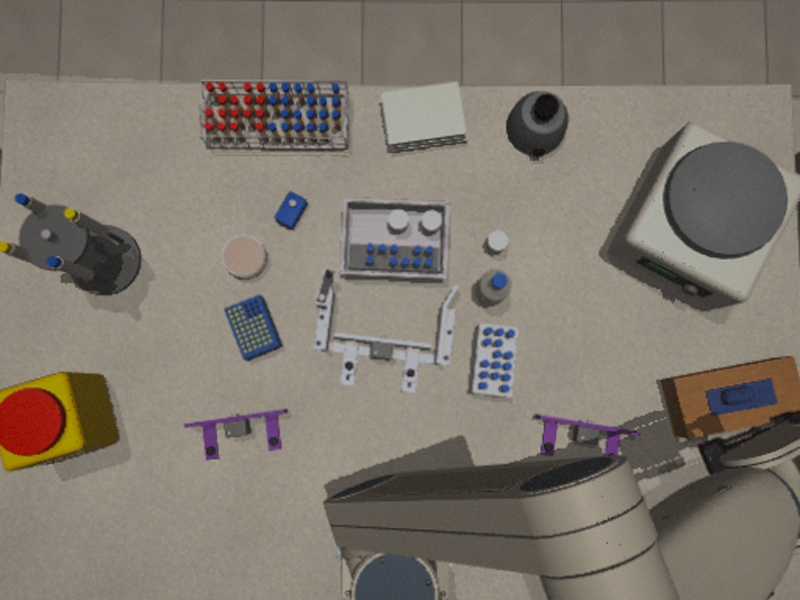

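View pics/scene0b.png

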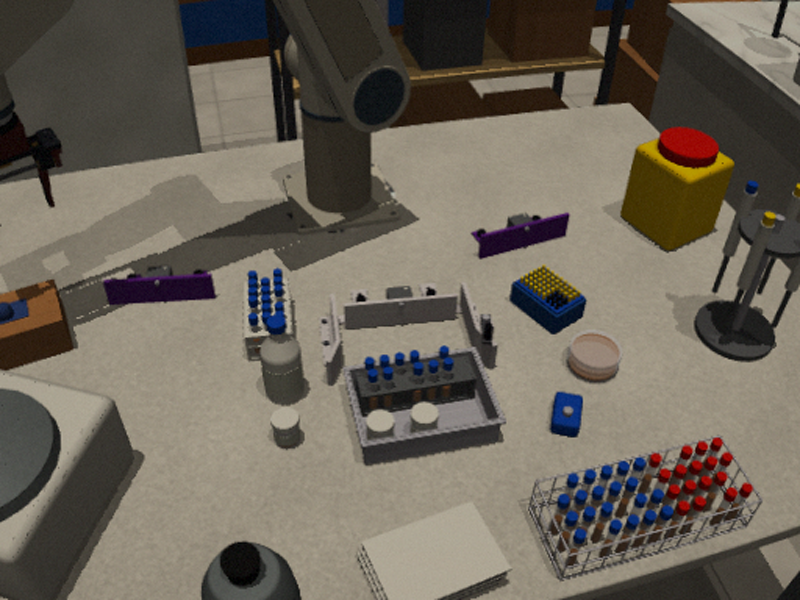

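The top picture (800x600) shows the tray at about (395,238), with jars at (398,221) and (431,222). The grey dock has rails at (322,320) and (447,325), its stop plate at (382,345) and the latch with dark knob at (327,280). The stop-plate candidates are grey (382,345) between the rails, purple (236,420) and purple (587,430). The grey one is meant; the purple ones are decoys.

Run:
```python
from h import *
z=np.load("top0.npz");im,d=z["im"],z["d"];C=cloud("top",d)
np.save("C.npy",C)
crop=im[110:260,180:340];cv2.imwrite("pics/crop1.png",cv2.resize(crop,(800,750),interpolation=cv2.INTER_CUBIC)[:600])
X,Y,Z=C[...,0],C[...,1],C[...,2]
bench=(X>300)&(X<900)&(abs(Y)<300);print("bench z med",np.median(Z[bench]),"noise",np.percentile(Z[bench],[10,50,90]))
# tray lip: far rim in height band
m=((Z>46)&(Z<64)).astype(np.uint8)
n,lab,st,ce=cv2.connectedComponentsWithStats(m,connectivity=8)
for i in range(1,n):
    if st[i,4]>25 and 180<ce[i,0]<340 and 100<ce[i,1]<270:
        p=C[lab==i];print(i,st[i].tolist(),ce[i].round(),"x",np.percentile(p[:,0],[1,99]).round(),"y",np.percentile(p[:,1],[1,99]).round(),"z",p[:,2].mean().round(1))
for nm,px,zz in [("tray",(251.2,155.4),0),("lip",(249.3,123.9),52),("dock",(242.9,221.7),0),("knob",(211.2,172.9),80),("pivot",(204.3,190.6),80)]:
    print(nm,ray_z("top",px,zz).round(1))
for nm,px,zz in [("tray",(270.3,265.5),0),("lip",(278.5,275),52),("pivot",(309.6,198.8),80)]: print("scene",nm,ray_z("scene",px,zz).round(1))
v=np.clip(Z,0,100)/100*255
cv2.imwrite("pics/h1.png",cv2.resize(v[110:260,180:340].astype(np.uint8),(640,600),interpolation=cv2.INTER_NEAREST))
```

```text
bench z med 1.9634912122721744 noise [-3.8590448   1.96349121 59.64711735]
75 [218, 126, 70, 52, 1292] [251. 158.] x [540. 704.] y [-106.  115.] z 52.8
76 [249, 134, 13, 13, 133] [255. 140.] x [641. 680.] y [-22.  17.] z 56.4
77 [270, 134, 13, 14, 135] [276. 140.] x [639. 680.] y [-90. -51.] z 56.5
79 [312, 147, 14, 14, 138] [319. 153.] x [598. 638.] y [-229. -189.] z 53.8
107 [202, 177, 12, 47, 163] [209. 198.] x [391. 533.] y [132. 163.] z 57.3
112 [280, 182, 14, 50, 135] [284. 206.] x [366. 522.] y [-122.  -83.] z 56.2
120 [302, 207, 30, 47, 782] [316. 230.] x [300. 442.] y [-243. -156.] z 57.1
121 [214, 213, 63, 17, 307] [245. 220.] x [374. 421.] y [-68. 124.] z 57.2
tray [620.5  10.3   0. ]
lip [714.4  16.8  52. ]
dock [397.3  36.2   0. ]
knob [546.8 136.1  80. ]
pivot [490.1 157.   80. ]
scene tray [621.3   9.1   0. ]
scene lip [694.1   6.1  52. ]
scene pivot [492.7 150.4  80. ]
```

View pics/crop1.png

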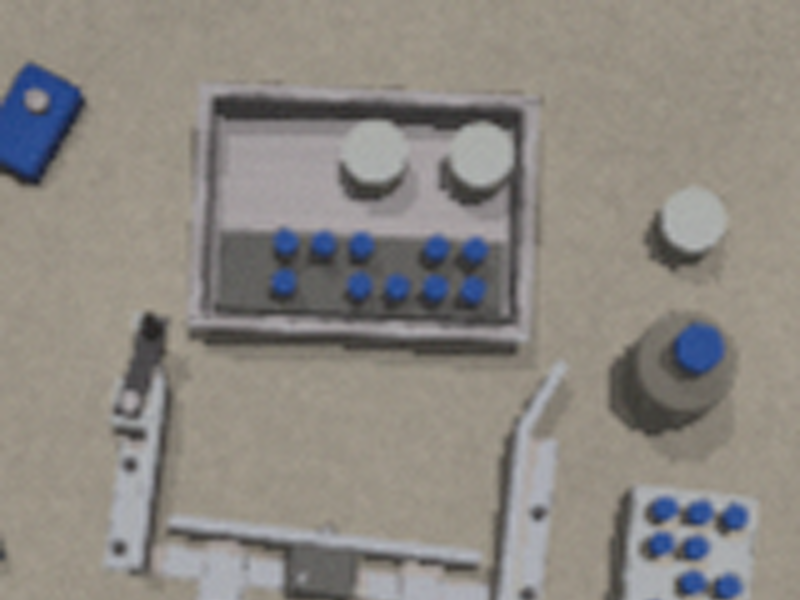

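View pics/h1.png

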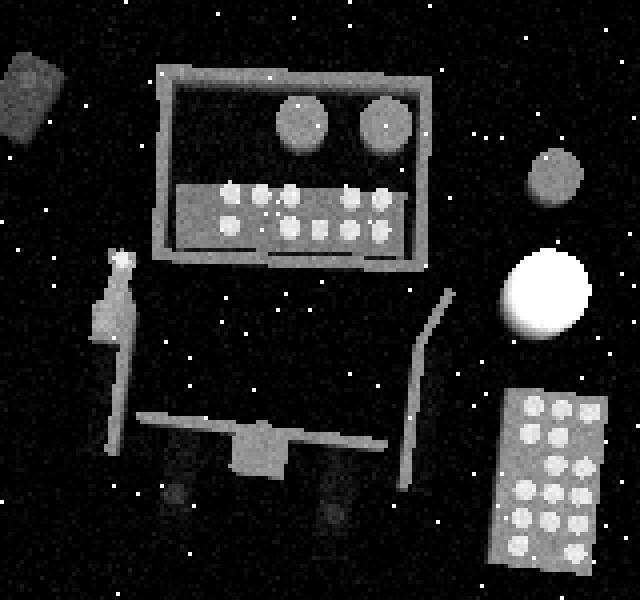

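```bash
cat > fit.py <<'E'
from h import *
from scipy.optimize import least_squares
def tray_fit(C):
    X,Y,Z=C[...,0],C[...,1],C[...,2]
    m=((Z>46)&(Z<62)&(X>360)&(X<760)&(abs(Y)<135)).astype(np.uint8)
    n,lab,st,ce=cv2.connectedComponentsWithStats(m,connectivity=8)
    return m,lab,st,ce
E
python3 - <<'E'
from fit import *
C=np.load("C.npy")
m,lab,st,ce=tray_fit(C)
i=1+np.argmax(st[1:,4]);p=C[lab==i][:,:2].astype(np.float32)
print(cv2.minAreaRect(p))
# lip-model fit: points on ring outline 162x222 (centreline at 72..81 => width 9 incl wall: centre 76.5,106.5)
def res(v):
    c,s=np.cos(v[2]),np.sin(v[2]);q=(p-v[:2])@np.array([[c,-s],[s,c]])
    dx=abs(q[:,0])-76.5;dy=abs(q[:,1])-106.5
    d=np.where((dx>0)|(dy>0),np.hypot(np.maximum(dx,0),np.maximum(dy,0)),-np.minimum(-dx,-dy))
    return d
r=least_squares(res,[622,5,-.05],loss="soft_l1",f_scale=2);print("tray",r.x[:2].round(1),np.degrees(r.x[2]).round(2),len(p),np.abs(r.fun).mean())
X,Y,Z=C[...,0],C[...,1],C[...,2]
def line(mask,ax,nm):
    q=C[mask][:,:2];v=cv2.fitLine(q.astype(np.float32),cv2.DIST_HUBER,0,.01,.01).ravel();
    if v[ax]<0: v[:2]*=-1
    nrm=np.array([-v[1],v[0]]);t=(q-v[2:])@nrm
    print(nm,len(q),"yaw",np.degrees(np.arctan2(v[1],v[0])).round(2),"pt",v[2:].round(1),"across",np.percentile(t,[2,10,50,90,98]).round(1),"along",np.percentile((q-v[2:])@v[:2],[1,99]).round(1));return v
zb=(Z>50)&(Z<62)
L=line(zb&(X>375)&(X<480)&(Y>128)&(Y<165),0,"left")
R=line(zb&(X>360)&(X<475)&(Y<-90)&(Y>-126),0,"right")
f=line(zb&(X>395)&(X<425)&(Y>-85)&(Y<118),1,"plate")
# latch knob
k=(Z>84)&(Z<102)&(X>500)&(X<570)&(Y>110)&(Y<165);print("knob",C[k].mean(0).round(1),k.sum())
l=(Z>61)&(Z<72)&(X>450)&(X<575)&(Y>110)&(Y<170);line(l,0,"latch")
for nm,x0,y0 in (("jarb",660,-2),("jar",660,-70)):
    q=(np.hypot(X-x0,Y-y0)<35)&(Z>48)&(Z<65);print(nm,C[q].mean(0).round(1))
print(p[:,0].min())
E
```

```text
((622.6162719726562, 6.155891418457031), (223.7410125732422, 163.33673095703125), 87.96652221679688)
tray [635.8   4.3] -2.71 1286 13.617930878788622
left 70 yaw -7.34 pt [432.9 143.8] across [-4.3 -3.4  0.   3.5  4.3] along [-43.8  46.4]
right 50 yaw -3.69 pt [436.5 -94.5] across [-3.7 -3.1  0.   3.1  3.5] along [-54.1  37.6]
plate 191 yaw 83.87 pt [407.1  23.1] across [-5.2 -4.3  0.   8.8 12.8] along [-91.4  92.6]
knob [540.4 139.1  93.7] 11
latch 94 yaw -18.96 pt [514.9 146.6] across [-20.8  -7.    0.    7.    9.3] along [-48.   36.9]
jarb [661.4  -2.   56.6]
jar [661.2 -73.7  56.2]
538.1779
```

Plan: tray at about (622,7) with yaw about -2°, dock yaw about -6° and stop face near x≈412. I'll check the clearance heights along the approach, then move.

Run:
```python
from h import *
from scipy.spatial.transform import Rotation as R
C=np.load("C.npy");P=C.reshape(-1,3)
a=np.array([220,-585]);b=np.array([745,5.]);u=(b-a)/np.linalg.norm(b-a)
t=(P[:,:2]-a)@u;n=abs((P[:,:2]-a)@np.array([-u[1],u[0]]))
for k in range(0,790,60):
    m=(n<130)&(t>k)&(t<k+60);print(k,(a+u*k).round(),P[m,2].max().round() if m.any() else None, np.percentile(P[m,2],99).round())
o=ctrl.get_obs();Rm=R.from_rotvec(o["orientation"]).as_matrix();print(Rm.round(3))
d=np.array([745,4,404])-o["ee_pos"];print("tool shift",Rm.T@d)
m=(P[:,0]>715)&(P[:,0]<800)&(abs(P[:,1])<120);print("behind max",np.percentile(P[m,2],[50,99.5]))
```

```text
0 [ 220. -585.] 667.0 657.0
60 [ 260. -540.] 690.0 681.0
120 [ 300. -495.] 690.0 678.0
180 [ 340. -451.] 57.0 8.0
240 [ 380. -406.] 10.0 7.0
300 [ 419. -361.] 62.0 9.0
360 [ 459. -316.] 95.0 92.0
420 [ 499. -271.] 166.0 136.0
480 [ 539. -226.] 165.0 161.0
540 [ 579. -182.] 61.0 59.0
600 [ 619. -137.] 96.0 91.0
660 [659. -92.] 96.0 90.0
720 [699. -47.] 66.0 61.0
780 [739.  -2.] 65.0 58.0
[[ 0.936  0.352  0.   ]
 [ 0.352 -0.936  0.   ]
 [ 0.    -0.    -1.   ]]
tool shift [ 6.98686422e+02 -3.66422319e+02  6.95340713e-01]
behind max [-0.33043712  8.75319009]
```

send_rows --rows '[{"offset": [0.035, -0.0183, 0], "twist": [0, 0, 0]}, {"offset": [0.035, -0.0183, 0], "twist": [0, 0, 0]}, {"offset": [0.035, -0.0183, 0], "twist": [0, 0, 0]}, {"offset": [0.035, -0.0183, 0], "twist": [0, 0, 0]}, {"offset": [0.035, -0.0183, 0], "twist": [0, 0, 0]}]' --gripper 0.0878

```text
t: 2.07
ee_pos: [351.3, -438.8, 404.4]
orientation: [3.09, 0.543, -0.001]
ft_force: [0.3, 0.1, -0.7]
width: 87.8
```

send_rows --rows '[{"offset": [0.035, -0.0183, 0], "twist": [0, 0, 0]}, {"offset": [0.035, -0.0183, 0], "twist": [0, 0, 0]}, {"offset": [0.035, -0.0183, 0], "twist": [0, 0, 0]}, {"offset": [0.035, -0.0183, 0], "twist": [0, 0, 0]}, {"offset": [0.035, -0.0183, 0], "twist": [0, 0, 0]}]'

```text
t: 2.48
ee_pos: [489.6, -285.2, 404.9]
orientation: [3.089, 0.54, 0.002]
ft_force: [0.6, -0.1, 0.1]
width: 87.5
```

send_rows --rows '[{"offset": [0.035, -0.0183, 0], "twist": [0, 0, 0]}, {"offset": [0.035, -0.0183, 0], "twist": [0, 0, 0]}, {"offset": [0.035, -0.0183, 0], "twist": [0, 0, 0]}, {"offset": [0.035, -0.0183, 0], "twist": [0, 0, 0]}, {"offset": [0.035, -0.0183, 0], "twist": [0, 0, 0]}]'

```text
t: 2.9
ee_pos: [628.6, -130.6, 405.4]
orientation: [3.087, 0.541, 0.004]
ft_force: [1.3, -0.8, -0.2]
width: 87.9
```

send_rows --rows '[{"offset": [0.033, -0.0185, 0], "twist": [0, 0, 0]}, {"offset": [0.033, -0.0185, 0], "twist": [0, 0, 0]}, {"offset": [0.033, -0.0185, 0], "twist": [0, 0, 0]}, {"offset": [0.033, -0.0185, 0], "twist": [0, 0, 0]}, {"offset": [0.033, -0.0185, 0], "twist": [0, 0, 0]}]'

```text
t: 3.32
ee_pos: [757.8, 21.9, 405.0]
orientation: [3.087, 0.542, 0.005]
ft_force: [1.8, -0.7, -0.3]
width: 87.7
```

send_rows --rows '[{"offset": [0, 0, 0.02], "twist": [0, 0, 6]}, {"offset": [0, 0, 0.02], "twist": [0, 0, 6]}, {"offset": [0, 0, 0.02], "twist": [0, 0, 6]}, {"offset": [0, 0, 0.02], "twist": [0, 0, 5]}, {"offset": [0, 0, 0], "twist": [0, 0, 0]}]'

```text
t: 3.73
ee_pos: [763.8, 32.1, 322.7]
orientation: [3.135, -0.096, 0.019]
ft_force: [-1.7, 0.4, -1.1]
width: 87.7
```

```bash
cat > st.py <<'E'
from h import *
from scipy.spatial.transform import Rotation as R
o=ctrl.get_obs();M=R.from_rotvec(o["orientation"]).as_matrix()
print("t",round(o["t"],2),"tcp",o["ee_pos"].round(1),"yaw",np.degrees(np.arctan2(M[1,0],M[0,0])).round(2),"tz",M[:,2].round(4),"F",o["ft_force"].round(2),"M",o["moment"].round(2),"w",round(o["width"],1))
E
python3 st.py
```

```text
t 3.73 tcp [763.8  32.1 322.7] yaw -3.52 tz [ 0.0118 -0.0049 -0.9999] F [-1.69  0.37 -1.14] M [-0.01  0.08  0.01] w 87.7
```

send_rows --rows '[{"offset": [-0.014, 0.015, 0], "twist": [0, 0, 0]}, {"offset": [-0.0135, 0.015, 0], "twist": [0, 0, 0]}, {"offset": [0, 0, 0.02], "twist": [0, 0, 0]}, {"offset": [0, 0, 0.02], "twist": [0, 0, 0]}, {"offset": [0, 0, 0], "twist": [0, 0, 0]}]'

```text
t: 4.15
ee_pos: [734.9, 2.8, 284.6]
orientation: [3.136, -0.073, 0.022]
ft_force: [-1.0, 1.1, 0.3]
width: 87.8
```

```bash
python3 st.py
```

```text
t 4.15 tcp [734.9   2.8 284.6] yaw -2.66 tz [ 0.0139 -0.0049 -0.9999] F [-0.96  1.14  0.31] M [ 0.01  0.05 -0.03] w 87.8
```

send_rows --rows '[{"offset": [0, 0, 0.02], "twist": [0.3, -0.8, 0]}, {"offset": [0, 0, 0.02], "twist": [0, 0, 0]}, {"offset": [0, 0, 0.015], "twist": [0, 0, 0]}, {"offset": [0, 0, 0.008], "twist": [0, 0, 0]}, {"offset": [0, 0, 0], "twist": [0, 0, 0]}]'

```text
t: 4.57
ee_pos: [738.3, 2.2, 226.9]
orientation: [-3.14, 0.06, -0.012]
ft_force: [-0.9, -1.0, 0.3]
width: 87.9
```

```bash
python3 st.py
python3 - <<'E'
from h import *
im,d=optics.get_image("scene");p=proj("scene",[715,4,50]).astype(int);print(p)
c=im[p[1]-70:p[1]+60,p[0]-100:p[0]+100];cv2.imwrite("pics/hook1.png",cv2.resize(c,(800,520),interpolation=cv2.INTER_CUBIC))
E
```

```text
t 4.57 tcp [738.3   2.2 226.9] yaw -2.19 tz [ 0.0078  0.0011 -1.    ] F [-0.86 -0.98  0.32] M [-0.04  0.05 -0.02] w 87.9
[280 282]
```

View pics/hook1.png

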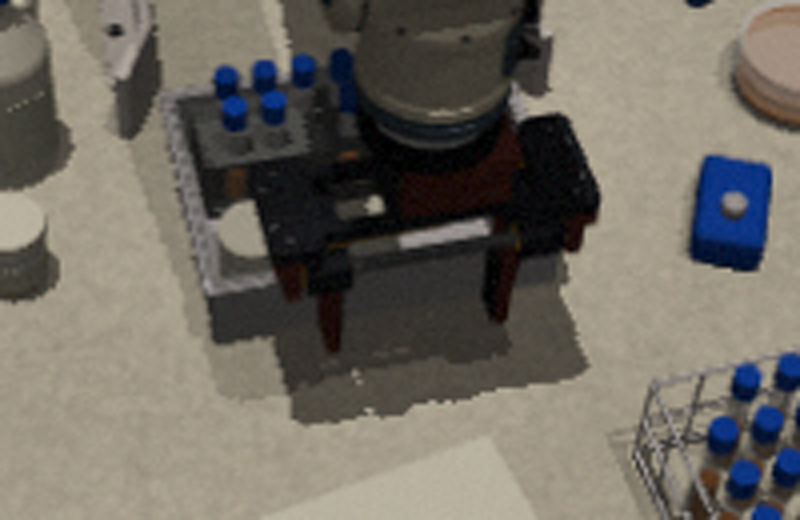

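Fingertips (crop (330,340) and (500,315)) stand clear behind the far wall, clear of everything else. Next I lower a little more and ease in.

send_rows --rows '[{"offset": [-0.003, 0, 0.006], "twist": [0, -0.3, 0]}, {"offset": [-0.004, 0, 0], "twist": [0, 0, 0]}, {"offset": [-0.004, 0, 0], "twist": [0, 0, 0]}, {"offset": [-0.003, 0, 0], "twist": [0, 0, 0]}, {"offset": [-0.002, 0, 0], "twist": [0, 0, 0]}]'

```text
t: 5.03
ee_pos: [722.8, 3.1, 225.3]
orientation: [-3.14, 0.058, -0.013]
ft_force: [-0.5, -0.7, -0.2]
width: 87.8
```

send_rows --rows '[{"offset": [-0.0015, 0, 0], "twist": [0, 0, 0]}, {"offset": [-0.0015, 0, 0], "twist": [0, 0, 0]}, {"offset": [-0.0015, 0, 0], "twist": [0, 0, 0]}, {"offset": [-0.0015, 0, 0], "twist": [0, 0, 0]}, {"offset": [-0.0015, 0, 0], "twist": [0, 0, 0]}]'

```text
t: 5.45
ee_pos: [714.5, 3.5, 226.9]
orientation: [-3.14, 0.058, -0.016]
ft_force: [-0.2, -0.9, -0.4]
width: 88.0
```

```bash
python3 st.py
```

```text
t 5.45 tcp [714.5   3.5 226.9] yaw -2.11 tz [ 0.0105  0.0012 -0.9999] F [-0.16 -0.91 -0.44] M [ 0.07 -0.03 -0.05] w 88.0
```

send_rows --rows '[{"offset": [-0.001, 0, 0.003], "twist": [0, -0.4, 0]}, {"offset": [-0.001, 0, 0.003], "twist": [0, 0, 0]}, {"offset": [-0.0015, 0, 0.001], "twist": [0, 0, 0]}, {"offset": [-0.0015, 0, 0.0005], "twist": [0, 0, 0]}, {"offset": [-0.0015, 0, 0.0005], "twist": [0, 0, 0]}]'

```text
t: 5.87
ee_pos: [711.8, 3.5, 221.6]
orientation: [-3.139, 0.058, -0.028]
ft_force: [6.1, -0.7, 1.1]
width: 88.2
```

```bash
python3 st.py
```

```text
t 5.87 tcp [711.8   3.5 221.6] yaw -2.11 tz [ 0.0177  0.0012 -0.9998] F [ 6.13 -0.67  1.1 ] M [-0.06 -0.97  0.01] w 88.2
```

send_rows --rows '[{"offset": [-0.002, 0.0004, 0.0003], "twist": [0, 0, 0.4]}, {"offset": [-0.002, 0.0004, 0.0003], "twist": [0, 0, 0.4]}, {"offset": [-0.002, 0.0004, 0.0003], "twist": [0, 0, 0.4]}, {"offset": [-0.002, 0.0004, 0.0003], "twist": [0, 0, 0.4]}, {"offset": [-0.002, 0.0004, 0.0003], "twist": [0, 0, 0.4]}]'

```text
t: 6.28
ee_pos: [704.6, 1.6, 221.6]
orientation: [-3.139, 0.11, -0.047]
ft_force: [5.8, -0.1, 1.7]
width: 87.6
```

```bash
python3 st.py
```

```text
t 6.28 tcp [704.6   1.6 221.6] yaw -4.03 tz [ 2.980e-02 -7.000e-04 -9.996e-01] F [ 5.76 -0.1   1.68] M [-0.16 -0.87  0.25] w 87.6
```

send_rows --rows '[{"offset": [-0.0025, 0.0002, 0.0003], "twist": [0, -0.4, 0.3]}, {"offset": [-0.0025, 0.0002, 0.0003], "twist": [0, -0.4, 0.3]}, {"offset": [-0.0025, 0.0002, 0.0003], "twist": [0, -0.4, 0.3]}, {"offset": [-0.0025, 0, 0.0003], "twist": [0, -0.4, 0.3]}, {"offset": [-0.0025, 0, 0.0003], "twist": [0, -0.4, 0.3]}]'

```text
t: 6.7
ee_pos: [694.5, 1.2, 221.4]
orientation: [-3.137, 0.153, -0.008]
ft_force: [5.0, -1.6, 0.6]
width: 87.9
```

```bash
python3 st.py
```

```text
t 6.7 tcp [694.5   1.2 221.4] yaw -5.57 tz [ 5.2e-03  6.0e-04 -1.0e+00] F [ 5.01 -1.56  0.59] M [-0.08 -0.8   0.16] w 87.9
```

send_rows --rows '[{"offset": [-0.003, 0, 0.0003], "twist": [0, -0.2, 0.1]}, {"offset": [-0.003, 0, 0.0003], "twist": [0, -0.2, 0.1]}, {"offset": [-0.003, 0, 0.0003], "twist": [0, -0.2, 0]}, {"offset": [-0.003, 0, 0.0003], "twist": [0, -0.2, 0]}, {"offset": [-0.003, 0, 0.0003], "twist": [0, -0.2, 0]}]'

```text
t: 7.12
ee_pos: [682.0, 2.1, 221.3]
orientation: [-3.136, 0.16, 0.002]
ft_force: [5.6, -0.8, 1.4]
width: 88.0
```

```bash
python3 st.py
python3 - <<'E'
from h import *
im,d=optics.get_image("top");np.savez("top1.npz",im=im,d=d)
c=im[110:250,185:330];cv2.imwrite("pics/pull1.png",cv2.resize(c,None,fx=4,fy=4,interpolation=cv2.INTER_CUBIC))
E
```

```text
t 7.12 tcp [682.    2.1 221.3] yaw -5.84 tz [-0.0015  0.0016 -1.    ] F [ 5.62 -0.76  1.38] M [-0.12 -0.88  0.04] w 88.0
```

View pics/pull1.png

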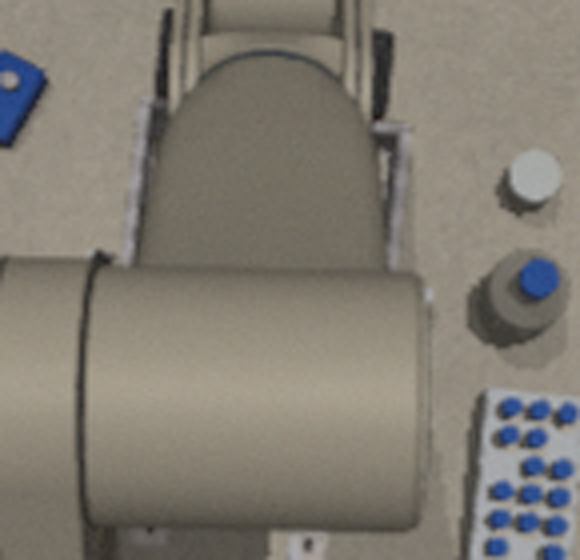

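The tray's side lips (left (150,100)-(130,265), right (405,130)-(392,270)) are now inclined about 6°, square with the dock. I'll check the lateral offset from the depth.

Run:
```python
from h import *
C=cloud("top",np.load("top1.npz")["d"]);X,Y,Z=C[...,0],C[...,1],C[...,2]
m=(Z>46)&(Z<64)&(X>570)&(X<670)&(abs(Y)<140)
for s in (1,-1):
    k=m&(Y*s>85);q=C[k][:,:2];o=q[:,0].round(-1)
    v=cv2.fitLine(q.astype(np.float32),cv2.DIST_HUBER,0,.01,.01).ravel();print(s,len(q),np.degrees(np.arctan(v[1]/v[0])).round(2),v[2:],"y at 620:",v[3]+(620-v[2])*v[1]/v[0])
# rails in dock frame from first picture
C=np.load("C.npy");X,Y,Z=C[...,0],C[...,1],C[...,2];zb=(Z>50)&(Z<62)
for nm,k in (("L",zb&(X>375)&(X<480)&(Y>128)&(Y<165)),("R",zb&(X>360)&(X<475)&(Y<-90)&(Y>-126))):
    q=C[k][:,:2];a=np.radians(-5.9);n=np.array([-np.sin(a),np.cos(a)]);print(nm,np.percentile(q@n,[3,50,97]).round(1))
print("line y at 620 for mid", )
```

```text
1 88 -6.81 [618.5406   113.223045] y at 620: 113.04868
-1 100 -2.3 [616.33734 -98.45134] y at 620: -98.59875
L [183.8 187.7 191.7]
R [-52.  -49.1 -44.5]
line y at 620 for mid
```

send_rows --rows '[{"offset": [-0.003, 0.0002, 0.0003], "twist": [0, -0.1, 0]}, {"offset": [-0.003, 0.0002, 0.0003], "twist": [0, -0.1, 0]}, {"offset": [-0.003, 0.0002, 0.0003], "twist": [0, -0.1, 0]}, {"offset": [-0.003, 0.0002, 0.0003], "twist": [0, -0.1, 0]}, {"offset": [-0.003, 0.0002, 0.0003], "twist": [0, -0.1, 0]}]'

```text
t: 7.58
ee_pos: [669.2, 2.4, 221.3]
orientation: [-3.135, 0.161, 0.001]
ft_force: [6.2, 0.3, 1.2]
width: 87.9
```

```bash
python3 st.py
```

```text
t 7.58 tcp [669.2   2.4 221.3] yaw -5.88 tz [-3.0e-04  2.2e-03 -1.0e+00] F [6.21 0.31 1.17] M [-0.16 -0.85 -0.03] w 87.9
```

send_rows --rows '[{"offset": [-0.003, 0, 0.0003], "twist": [0, -0.15, 0]}, {"offset": [-0.003, 0, 0.0003], "twist": [0, -0.15, 0]}, {"offset": [-0.003, 0, 0.0003], "twist": [0, -0.15, 0]}, {"offset": [-0.003, 0, 0.0003], "twist": [0, -0.15, 0]}, {"offset": [-0.003, 0, 0.0003], "twist": [0, -0.15, 0]}]'

```text
t: 8.0
ee_pos: [656.5, 3.6, 221.3]
orientation: [-3.135, 0.161, 0.006]
ft_force: [5.3, -1.1, 1.4]
width: 87.7
```

send_rows --rows '[{"offset": [-0.003, 0, 0.0003], "twist": [0, -0.15, 0]}, {"offset": [-0.003, 0, 0.0003], "twist": [0, -0.15, 0]}, {"offset": [-0.003, 0, 0.0003], "twist": [0, -0.15, 0]}, {"offset": [-0.003, 0, 0.0003], "twist": [0, -0.15, 0]}, {"offset": [-0.003, 0, 0.0003], "twist": [0, -0.15, 0]}]'

```text
t: 8.42
ee_pos: [643.9, 4.8, 221.3]
orientation: [-3.135, 0.161, 0.011]
ft_force: [5.3, 0.1, 1.3]
width: 88.0
```

```bash
python3 st.py
```

```text
t 8.42 tcp [643.9   4.8 221.3] yaw -5.88 tz [-0.0068  0.0029 -1.    ] F [5.32 0.12 1.33] M [-0.15 -0.89  0.07] w 88.0
```

send_rows --rows '[{"offset": [-0.003, 0, 0.0003], "twist": [0, 0, 0]}, {"offset": [-0.003, 0, 0.0003], "twist": [0, 0, 0]}, {"offset": [-0.003, 0, 0.0003], "twist": [0, 0, 0]}, {"offset": [-0.003, 0, 0.0003], "twist": [0, 0, 0]}, {"offset": [-0.003, 0, 0.0003], "twist": [0, 0, 0]}]'

```text
t: 8.83
ee_pos: [631.6, 6.0, 221.4]
orientation: [-3.135, 0.161, -0.006]
ft_force: [5.6, -0.8, 1.0]
width: 88.1
```

send_rows --rows '[{"offset": [-0.003, 0, 0.0003], "twist": [0, -0.1, 0]}, {"offset": [-0.003, 0, 0.0003], "twist": [0, -0.1, 0]}, {"offset": [-0.003, 0, 0.0003], "twist": [0, -0.1, 0]}, {"offset": [-0.003, 0, 0.0003], "twist": [0, -0.1, 0]}, {"offset": [-0.003, 0, 0.0003], "twist": [0, -0.1, 0]}]'

```text
t: 9.25
ee_pos: [619.2, 7.1, 221.4]
orientation: [-3.136, 0.161, -0.009]
ft_force: [5.5, -0.1, 1.8]
width: 87.4
```

```bash
python3 st.py
```

```text
t 9.25 tcp [619.2   7.1 221.4] yaw -5.86 tz [ 0.0061  0.0016 -1.    ] F [ 5.54 -0.11  1.77] M [-0.24 -0.87  0.06] w 87.4
```

send_rows --rows '[{"offset": [-0.0025, 0, 0.0003], "twist": [0, -0.15, 0]}, {"offset": [-0.0025, 0, 0.0003], "twist": [0, -0.15, 0]}, {"offset": [-0.0025, 0, 0.0003], "twist": [0, -0.15, 0]}, {"offset": [-0.0025, 0, 0.0003], "twist": [0, -0.15, 0]}, {"offset": [-0.0025, 0, 0.0003], "twist": [0, -0.15, 0]}]'

```text
t: 9.67
ee_pos: [609.4, 8.1, 221.4]
orientation: [-3.135, 0.16, -0.005]
ft_force: [5.1, -0.6, 2.0]
width: 87.8
```

send_rows --rows '[{"offset": [-0.002, 0, 0.0003], "twist": [0, -0.15, 0]}, {"offset": [-0.002, 0, 0.0003], "twist": [0, -0.15, 0]}, {"offset": [-0.002, 0, 0.0003], "twist": [0, -0.15, 0]}, {"offset": [-0.002, 0, 0.0003], "twist": [0, -0.15, 0]}, {"offset": [-0.002, 0, 0.0003], "twist": [0, -0.15, 0]}]'

```text
t: 10.08
ee_pos: [602.1, 8.8, 221.3]
orientation: [-3.135, 0.16, 0.0]
ft_force: [6.4, -0.4, 1.2]
width: 87.7
```

```bash
python3 st.py
```

```text
t 10.08 tcp [602.1   8.8 221.3] yaw -5.84 tz [ 1.0e-04  2.4e-03 -1.0e+00] F [ 6.41 -0.38  1.15] M [-0.24 -0.85  0.02] w 87.7
```

send_rows --rows '[{"offset": [-0.002, 0, 0.0003], "twist": [0, -0.1, 0]}, {"offset": [-0.002, 0, 0.0003], "twist": [0, -0.1, 0]}, {"offset": [-0.002, 0, 0.0003], "twist": [0, -0.1, 0]}, {"offset": [-0.002, 0, 0.0003], "twist": [0, -0.1, 0]}, {"offset": [-0.002, 0, 0.0003], "twist": [0, -0.1, 0]}]'

```text
t: 10.5
ee_pos: [595.1, 9.5, 221.3]
orientation: [-3.135, 0.159, -0.003]
ft_force: [5.8, -0.8, 0.5]
width: 87.7
```

```bash
python3 st.py
```

```text
t 10.5 tcp [595.1   9.5 221.3] yaw -5.82 tz [ 0.0018  0.0023 -1.    ] F [ 5.78 -0.82  0.5 ] M [-0.22 -0.87  0.  ] w 87.7
```

send_rows --rows '[{"offset": [-0.0018, 0, 0.0003], "twist": [0, -0.1, 0]}, {"offset": [-0.0018, 0, 0.0003], "twist": [0, -0.1, 0]}, {"offset": [-0.0018, 0, 0.0003], "twist": [0, -0.1, 0]}, {"offset": [-0.0018, 0, 0.0003], "twist": [0, -0.1, 0]}, {"offset": [-0.0018, 0, 0.0003], "twist": [0, -0.1, 0]}]'

```text
t: 10.92
ee_pos: [589.2, 10.1, 221.4]
orientation: [-3.135, 0.159, -0.006]
ft_force: [6.2, -0.9, 0.3]
width: 87.7
```

send_rows --rows '[{"offset": [-0.0018, 0, 0.0003], "twist": [0, -0.1, 0]}, {"offset": [-0.0018, 0, 0.0003], "twist": [0, -0.1, 0]}, {"offset": [-0.0018, 0, 0.0003], "twist": [0, -0.1, 0]}, {"offset": [-0.0018, 0, 0.0003], "twist": [0, -0.1, 0]}, {"offset": [-0.0018, 0, 0.0003], "twist": [0, -0.1, 0]}]'

```text
t: 11.33
ee_pos: [584.3, 10.5, 221.5]
orientation: [-3.135, 0.158, -0.015]
ft_force: [10.3, -2.3, -2.5]
width: 87.9
```

```bash
python3 st.py
```

```text
t 11.33 tcp [584.3  10.5 221.5] yaw -5.79 tz [ 0.0096  0.0019 -1.    ] F [10.3  -2.34 -2.46] M [-0.67 -1.6  -0.1 ] w 87.9
```

send_rows --rows '[{"offset": [-0.0012, 0, 0.0], "twist": [0, -0.1, 0]}, {"offset": [-0.0012, 0, 0.0], "twist": [0, 0, 0]}, {"offset": [-0.0012, 0, 0.0], "twist": [0, 0, 0]}, {"offset": [-0.0012, 0, 0.0], "twist": [0, 0, 0]}, {"offset": [-0.0012, 0, 0.0], "twist": [0, 0, 0]}]'

```text
t: 11.75
ee_pos: [582.3, 10.4, 221.6]
orientation: [-3.135, 0.161, -0.033]
ft_force: [5.8, -1.5, -2.9]
width: 87.6
```

```bash
python3 st.py
```

```text
t 11.75 tcp [582.3  10.4 221.6] yaw -5.88 tz [ 0.021   0.0011 -0.9998] F [ 5.8  -1.47 -2.93] M [-0.24 -1.16 -0.09] w 87.6
```

send_rows --rows '[{"offset": [-0.0015, 0, 0.0002], "twist": [0, -0.3, 0]}, {"offset": [-0.002, 0, 0.0002], "twist": [0, -0.3, 0]}, {"offset": [-0.002, 0, 0.0002], "twist": [0, -0.3, 0]}, {"offset": [-0.002, 0, 0.0002], "twist": [0, -0.3, 0]}, {"offset": [-0.002, 0, 0.0002], "twist": [0, -0.3, 0]}]'

```text
t: 12.17
ee_pos: [581.5, 9.8, 222.7]
orientation: [-3.134, 0.165, -0.036]
ft_force: [9.3, -1.7, -2.4]
width: 87.8
```

```bash
python3 st.py
```

```text
t 12.17 tcp [581.5   9.8 222.7] yaw -6.01 tz [ 0.023   0.0018 -0.9997] F [ 9.28 -1.71 -2.43] M [-0.62 -1.68 -0.28] w 87.8
```

Fingertips no longer advance (tip x≈585.5–586) while the pull rises to about 10 N, so the tray is at the stop. I back off, raise and check.

send_rows --rows '[{"offset": [0.004, 0, 0], "twist": [0, -0.8, 0]}, {"offset": [0.008, 0, 0], "twist": [0, -0.5, 0]}, {"offset": [0.012, 0, 0], "twist": [0, 0, 0]}, {"offset": [0.01, 0, 0], "twist": [0, 0, 0]}, {"offset": [0, 0, 0], "twist": [0, 0, 0]}]'

```text
t: 12.58
ee_pos: [614.8, 5.8, 220.8]
orientation: [-3.133, 0.166, 0.018]
ft_force: [-0.4, -0.3, -0.6]
width: 87.5
```

send_rows --rows '[{"offset": [0.004, 0, -0.02], "twist": [0, 0, 0]}, {"offset": [0, 0, -0.035], "twist": [0, 0, 0]}, {"offset": [0, 0, -0.04], "twist": [0, 0, 0]}, {"offset": [0, 0, -0.04], "twist": [0, 0, 0]}, {"offset": [0, -0.02, -0.03], "twist": [0, 0, 0]}]'

```text
t: 13.0
ee_pos: [619.5, 22.7, 379.6]
orientation: [-3.134, 0.17, 0.065]
ft_force: [1.1, 0.6, 0.8]
width: 87.9
```

send_rows --rows '[{"offset": [0, -0.041, 0], "twist": [0, 0, 0]}, {"offset": [0, -0.041, 0], "twist": [0, 0, 0]}, {"offset": [0, -0.041, 0], "twist": [0, 0, 0]}, {"offset": [0, -0.041, 0], "twist": [0, 0, 0]}, {"offset": [0, -0.041, 0], "twist": [0, 0, 0]}]'

```text
t: 13.42
ee_pos: [642.5, 227.4, 389.7]
orientation: [-3.133, 0.186, 0.053]
ft_force: [0.1, -0.5, 0.7]
width: 87.9
```

```bash
python3 st.py
python3 - <<'E'
from h import *
im,d=optics.get_image("top");np.savez("top2.npz",im=im,d=d)
c=im[130:250,185:325];cv2.imwrite("pics/home1.png",cv2.resize(c,(700,600),interpolation=cv2.INTER_CUBIC))
im,d=optics.get_image("scene");np.savez("scene2.npz",im=im,d=d)
E
```

```text
t 13.42 tcp [642.5 227.4 389.7] yaw -6.78 tz [-0.0334  0.0044 -0.9994] F [ 0.08 -0.46  0.66] M [-0.02  0.    0.01] w 87.9
```

View pics/home1.png

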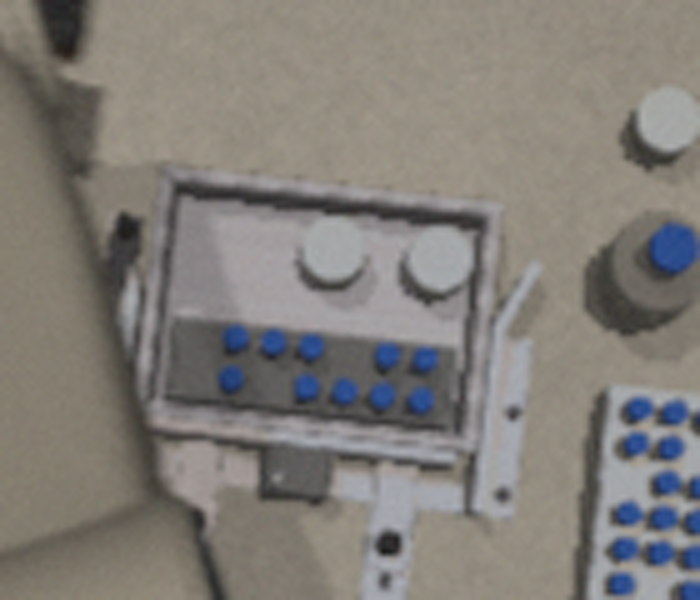

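Run:
```python
from h import *
def edge(im,zp,p0,p1,inw,off=9,n=60,name="top",lo=-1):
    """subpixel gradient edge search normal to segment p0-p1 (world, at height zp); returns fitted line offsets"""
    g=cv2.GaussianBlur(cv2.cvtColor(im,cv2.COLOR_BGR2GRAY),(0,0),.6).astype(np.float32)
    p0,p1=np.array(p0,float),np.array(p1,float);u=(p1-p0)/np.linalg.norm(p1-p0);nn=np.array([-u[1],u[0]])
    s=np.arange(-off,off+.1,.5);out=[]
    for t in np.linspace(0,1,n):
        c=p0+(p1-p0)*t
        px=np.array([proj(name,[*(c+nn*k),zp]) for k in s],np.float32)
        v=cv2.remap(g,px[:,0].reshape(1,-1),px[:,1].reshape(1,-1),cv2.INTER_LINEAR).ravel()
        out.append(v)
    return s,np.array(out)
im=np.load("top2.npz")["im"]
a=np.radians(-6);ex=np.array([np.cos(a),np.sin(a)]);ey=np.array([-ex[1],ex[0]])
# origin guess: dock centre line pt with plate face
o=np.array([434.7,24.6]);o=o+ex*(( 412-434.7)/ex[0])
im0=np.load("top0.npz")["im"]
for nm,I,pos,z in (("plate far edge top before",im0,0,58),("tray far lip edge",im,162,55),("tray front/plate gap",im,0,56)):
    for half in ((-95,-15),(15,95)):
        s,v=edge(I,z,o+ex*pos+ey*half[0],o+ex*pos+ey*half[1],0,off=15)
        m=np.median(v,0);print(nm,half,"offset along -x:",dict(zip(s[::3].tolist(),m[::3].round().astype(int).tolist())))
C=cloud("top",np.load("top2.npz")["d"]);X,Y,Z=C[...,0],C[...,1],C[...,2]
q=(np.stack([X,Y],-1)-o);qx=q@ex;qy=q@ey
for lo,hi in ((-95,-30),(-30,30),(30,95)):
    k=(qy>lo)&(qy<hi)&(Z>46)&(Z<64)&(qx>148)&(qx<180);r=np.c_[qx[k],qy[k]];print("far lip band",lo,np.percentile(r[:,0],[2,50,98]).round(1),len(r))
k=(Z>46)&(Z<64)&(qx>148)&(qx<180)&(abs(qy)<100);f=np.polyfit(qy[k],qx[k],1);print("far lip yaw rel",np.degrees(np.arctan(-f[0])).round(2))
C=np.load("C.npy");X,Y,Z=C[...,0],C[...,1],C[...,2];q=(np.stack([X,Y],-1)-o);qx=q@ex;qy=q@ey
k=(Z>46)&(Z<64)&(qx<12)&(qx>-11)&(abs(qy)<100);k2=k&(abs(qy)>25);f=np.polyfit(qy[k2],qx[k2],1);print("plate yaw rel",np.degrees(np.arctan(-f[0])).round(2),np.percentile(qx[k2],[2,50,98]).round(1))
```

```text
Traceback (most recent call last):
  File "h.py", line 16, in proj
    i=optics.camera_info(name);P=np.array(i["pose"]);K=np.array(i["K"])
ValueError: time passes only in moves, steps and waits
```

```bash
sed -i 's/^from workcell.*/&\n_ci={}\ndef cinfo(n):\n    if n not in _ci: _ci[n]=optics.camera_info(n)\n    return _ci[n]/; s/i=optics.camera_info(name)/i=cinfo(name)/' h.py
python3 - <<'E'
from h import *
a=np.radians(-6);ex=np.array([np.cos(a),np.sin(a)]);ey=np.array([-ex[1],ex[0]])
o=np.array([434.7,24.6]);o=o+ex*((412-434.7)/ex[0])
def frame(C):
    q=C[...,:2]-o;return q@ex,q@ey,C[...,2]
C=cloud("top",np.load("top2.npz")["d"]);qx,qy,Z=frame(C)
k=(Z>46)&(Z<64)&(qx>148)&(qx<180)&(abs(qy)<100);f=np.polyfit(qy[k],qx[k],1);print("far lip yaw rel",np.degrees(np.arctan(-f[0])).round(2))
for lo,hi in ((-95,-40),(-30,30),(40,95)):
    j=k&(qy>lo)&(qy<hi);print(lo,np.percentile(qx[j],[2,50,98]).round(1),j.sum())
for lo,hi in ((-95,-40),(-20,20),(40,95)):
    j=(Z>46)&(Z<64)&(qx>-20)&(qx<15)&(qy>lo)&(qy<hi);print("front",lo,np.percentile(qx[j],[2,50,98]).round(1),j.sum())
qx,qy,Z=frame(np.load("C.npy"))
k=(Z>46)&(Z<64)&(qx<8)&(qx>-10)&(abs(qy)<95)&(abs(qy)>25);f=np.polyfit(qy[k],qx[k],1);print("plate yaw rel",np.degrees(np.arctan(-f[0])).round(2),np.percentile(qx[k],[2,50,98]).round(1))
j=(Z>84)&(Z<102)&(qx>90)&(qx<160)&(qy>100)&(qy<150);print("knob dock",qx[j].mean(),qy[j].mean())
im=cv2.resize(np.load("top2.npz")["im"][190:235,205:295],(800,400),interpolation=cv2.INTER_CUBIC);cv2.imwrite("pics/home2.png",im)
E
```

```text
far lip yaw rel -0.09
-95 [153.6 158.  163.5] 57
-30 [154.  158.1 163.4] 60
40 [153.9 158.5 162.8] 54
front -95 [-7.6  2.1 14.7] 101
front -20 [-19.   -4.9  10.5] 116
front 40 [-6.8  1.7 14.3] 98
plate yaw rel -0.37 [-7.9 -3.6  0.8]
knob dock 116.02497109316201 124.94333042491452
```

View pics/home2.png

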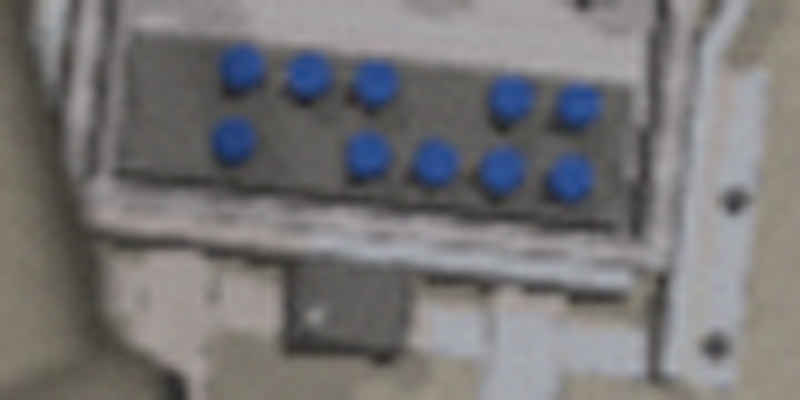

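The tray's far edge is parallel to the plate (within 0.4°) and 162.5 mm from its face, so the tray is home and the jars are standing. Now I locate the latch knob.

```bash
python3 - <<'E'
from h import *
from scipy.optimize import least_squares
pts={}
for n in ("scene","top"):
    im,d=optics.get_image(n);np.savez(f"{n}3.npz",im=im,d=d)
    for l in ("latch_knob","latch_pivot"):
        q=nets.spot_point(n,l);print(n,l,[(np.round(a["position"],1).tolist(),round(a["conf"],2),ray_z(n,a["position"],80).round(1).tolist()) for a in q[:4]])
    C=cloud(n,d);k=(C[...,2]>75)&(C[...,2]<100)&(C[...,0]>510)&(C[...,0]<575)&(C[...,1]>115)&(C[...,1]<165)
    g=im.max(-1);print(n,"knob cloud",k.sum(),C[k].mean(0).round(1),C[k].std(0).round(1), [C[k&(C[...,2]>90)].mean(0).round(1),(k&(C[...,2]>90)).sum()])
im=np.load("scene3.npz")["im"];p=proj("scene",[520,140,80]).astype(int);print(p)
cv2.imwrite("pics/latch1.png",cv2.resize(im[p[1]-50:p[1]+40,p[0]-60:p[0]+60],(800,600),interpolation=cv2.INTER_CUBIC))
E
python3 st.py
```

```text
scene latch_knob [([313.8, 212.2], 0.68, [542.9, 144.1, 80.0]), ([172.4, 209.7], 0.17, [447.4, -204.2, 80.0])]
scene latch_pivot [([313.9, 198.3], 0.65, [493.6, 162.1, 80.0]), ([358.5, 267.6], 0.52, [740.7, 183.5, 80.0])]
scene knob cloud 34 [542.5 137.7  88.1] [2.8 3.2 6.4] [array([541. , 138.2,  93.8]), np.int64(15)]
top latch_knob [([210.3, 176.3], 0.44, [535.9, 138.8, 80.0])]
top latch_pivot [([204.8, 189.4], 0.41, [493.9, 155.5, 80.0])]
top knob cloud 14 [539.9 138.8  90.7] [3.  3.2 6.4] [array([540.4, 139.1,  93.7]), np.int64(11)]
[309 206]
t 13.82 tcp [643.  224.1 389.4] yaw -6.85 tz [-0.0333  0.0043 -0.9994] F [ 1.02 -0.65 -0.44] M [ 0.03 -0.02 -0.03] w 87.8
```

View pics/latch1.png

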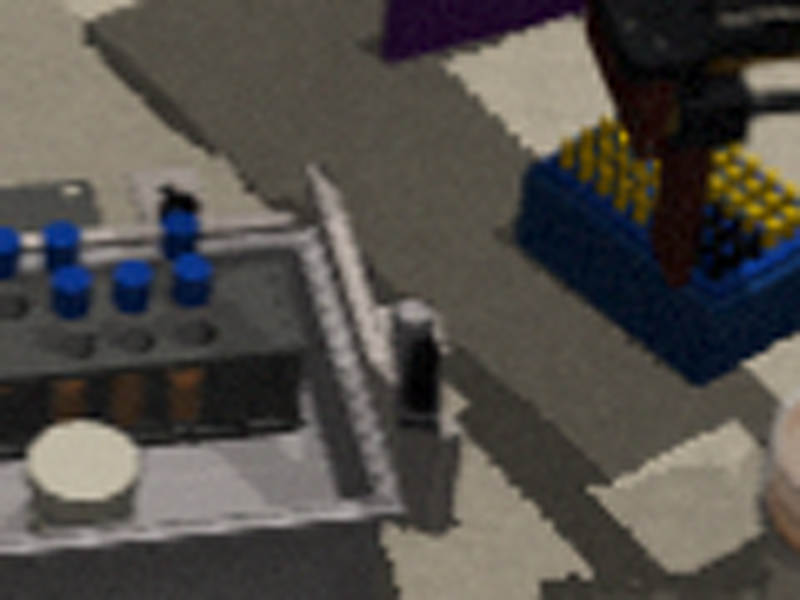

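Knob near (541,138) with its top at 94, in agreement between both cameras' depth (scene crop (415,360)). Pivot about (495,154), latch about 0.2 rad from open. I'll close the fingers, turn the tool to face the swing chord, and come in from outside the dock.

send_rows --rows '[{"offset": [0, 0, 0], "twist": [0, 1.9, 0]}, {"offset": [0, 0, 0], "twist": [0, 0, -6.5]}, {"offset": [0, 0, 0], "twist": [0, 0, -6.5]}, {"offset": [0, 0, 0], "twist": [0, 0, -6.5]}, {"offset": [0, 0, 0], "twist": [0, 0, -6.5]}]' --gripper 0.0

```text
t: 14.23
ee_pos: [643.3, 215.9, 389.4]
orientation: [3.096, 0.531, -0.002]
ft_force: [-0.4, 0.3, -0.2]
width: 58.1
```

send_rows --rows '[{"offset": [0, 0, 0.02], "twist": [0, 0, -6.5]}, {"offset": [0, 0, 0.03], "twist": [0, 0, -5]}, {"offset": [0, 0, 0.02], "twist": [0, 0, 0]}, {"offset": [0, 0, 0], "twist": [0, 0, 0]}, {"offset": [0, 0, 0], "twist": [0, 0, 0]}]'

```text
t: 14.65
ee_pos: [644.8, 207.9, 320.3]
orientation: [3.024, 0.848, 0.004]
ft_force: [0.8, 1.0, -0.3]
width: 24.8
```

```bash
cat > to.py <<'E'
import sys
from h import *
from scipy.spatial.transform import Rotation as R
exec(open("st.py").read())
# fingertip-grasp target in world (x,y) and TCP z -> tool shift for grasp point (163 mm ahead), TCP z as given
for a in sys.argv[1:]:
    x,y,z=map(float,a.split(","));g=o["ee_pos"]+M@[0,0,163]
    print(a,"shift mm",(M.T@(np.array([x,y,z-163])-g)).round(1))
print("grasp pt",(o["ee_pos"]+M@[0,0,163]).round(1))
E
python3 to.py 580,163,258
```

```text
t 14.65 tcp [644.8 207.9 320.3] yaw 31.35 tz [ 2.6e-03 -3.0e-04 -1.0e+00] F [ 0.84  0.97 -0.31] M [ 0.02 -0.01 -0.04] w 24.8
580,163,258 shift mm [-79.1   4.3  62.2]
grasp pt [645.2 207.8 157.3]
```

send_rows --rows '[{"offset": [-0.026, 0.0015, 0], "twist": [0, 0, 0]}, {"offset": [-0.026, 0.0015, 0.01], "twist": [0, 0, 0]}, {"offset": [-0.02, 0.001, 0.02], "twist": [0, 0, 0]}, {"offset": [-0.006, 0, 0.02], "twist": [0, 0, 0]}, {"offset": [0, 0, 0.01], "twist": [0, 0, 0]}]'

```text
t: 15.07
ee_pos: [581.9, 159.8, 267.4]
orientation: [3.027, 0.836, 0.025]
ft_force: [0.0, -0.9, -0.7]
width: 0.2
```

send_rows --rows '[{"offset": [0, 0, 0], "twist": [0, 0, 0]}, {"offset": [0, 0, 0], "twist": [0, 0, 0]}, {"offset": [0, 0, 0], "twist": [0, 0, 0]}, {"offset": [0, 0, 0], "twist": [0, 0, 0]}, {"offset": [0, 0, 0], "twist": [0, 0, 0]}]'

```text
t: 15.48
ee_pos: [585.4, 159.9, 271.2]
orientation: [3.028, 0.832, 0.034]
ft_force: [0.5, -0.1, 0.1]
width: 0.6
```

```bash
python3 to.py 554,147,257 548,135,257
python3 - <<'E'
from h import *
im,d=optics.get_image("scene");p=proj("scene",[550,140,80]).astype(int)
cv2.imwrite("pics/latch2.png",cv2.resize(im[p[1]-50:p[1]+40,p[0]-60:p[0]+60],(800,600),interpolation=cv2.INTER_CUBIC))
E
```

```text
t 15.48 tcp [585.4 159.9 271.2] yaw 30.74 tz [ 0.021   0.0044 -0.9998] F [ 0.49 -0.05  0.15] M [-0.01 -0.04 -0.02] w 0.6
554,147,257 shift mm [-37.1  -6.2  13.5]
548,135,257 shift mm [-48.4   1.1  13.3]
grasp pt [588.8 160.6 108.3]
```

View pics/latch2.png

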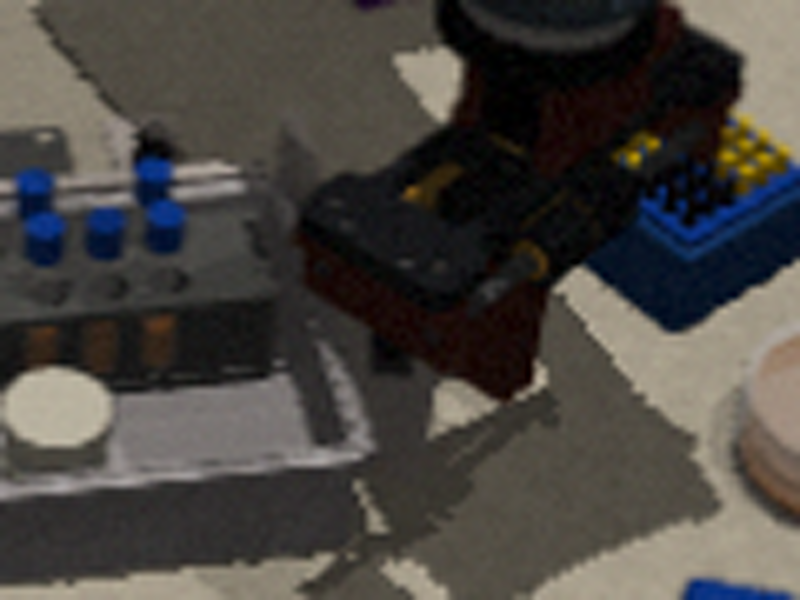

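send_rows --rows '[{"offset": [-0.005, -0.003, 0.008], "twist": [0, -1.2, 0]}, {"offset": [-0.006, -0.003, 0.007], "twist": [0, 0, 0]}, {"offset": [-0.006, 0, 0.003], "twist": [0, 0, 0]}, {"offset": [-0.004, 0, 0.001], "twist": [0, 0, 0]}, {"offset": [-0.003, 0, 0.001], "twist": [0, 0, 0]}]'

```text
t: 15.95
ee_pos: [560.2, 153.2, 249.9]
orientation: [3.022, 0.833, 0.001]
ft_force: [-0.3, -0.4, -0.2]
width: 0.5
```

```bash
python3 to.py 554,147,257 548,135,257
```

```text
t 15.95 tcp [560.2 153.2 249.9] yaw 30.81 tz [ 0.0028 -0.007  -1.    ] F [-0.26 -0.36 -0.15] M [-0.06  0.01  0.  ] w 0.5
554,147,257 shift mm [-8.3  0.9 -7.1]
548,135,257 shift mm [-19.6   8.2  -7. ]
grasp pt [560.7 152.   86.9]
```

send_rows --rows '[{"offset": [-0.003, 0, -0.003], "twist": [0, 0, 0]}, {"offset": [-0.004, 0.001, -0.002], "twist": [0, 0, 0]}, {"offset": [-0.004, 0.002, 0], "twist": [0, 0, 0]}, {"offset": [-0.004, 0.003, 0], "twist": [0, 0, 0]}, {"offset": [-0.004, 0.002, 0], "twist": [0, 0, 0]}]'

```text
t: 16.37
ee_pos: [547.5, 135.4, 255.7]
orientation: [3.021, 0.833, 0.007]
ft_force: [0.9, 0.2, -1.3]
width: 0.5
```

```bash
python3 to.py 548,135,257 539.4,125.8,257
```

```text
t 16.37 tcp [547.5 135.4 255.7] yaw 30.84 tz [ 0.0065 -0.0061 -1.    ] F [ 0.93  0.16 -1.31] M [ 0.09 -0.25 -0.  ] w 0.5
548,135,257 shift mm [-0.1 -0.8 -1.3]
539.4,125.8,257 shift mm [-12.2   2.7  -1.3]
grasp pt [548.5 134.4  92.7]
```

send_rows --rows '[{"offset": [-0.003, 0.001, 0], "twist": [0, 0, 0]}, {"offset": [-0.003, 0.001, 0], "twist": [0, 0, 0]}, {"offset": [-0.003, 0.0005, 0], "twist": [0, 0, 0]}, {"offset": [-0.003, 0, 0], "twist": [0, 0, 0]}, {"offset": [-0.003, 0, 0], "twist": [0, 0, 0]}]'

```text
t: 16.78
ee_pos: [535.3, 123.4, 256.4]
orientation: [3.021, 0.831, 0.01]
ft_force: [1.9, 0.3, -0.0]
width: 0.5
```

send_rows --rows '[{"offset": [-0.003, 0, 0], "twist": [0, 0, 0]}, {"offset": [-0.003, 0, 0], "twist": [0, 0, 0]}, {"offset": [-0.003, 0, 0], "twist": [0, 0, 0]}, {"offset": [-0.003, 0, 0], "twist": [0, 0, 0]}, {"offset": [-0.003, 0, 0], "twist": [0, 0, 0]}]'

```text
t: 17.2
ee_pos: [520.8, 115.2, 256.4]
orientation: [3.022, 0.831, 0.01]
ft_force: [0.2, 1.4, -0.2]
width: 0.7
```

```bash
python3 to.py 528.8,119.1,257 516.8,115.3,257 503.5,114.9,257
```

```text
t 17.2 tcp [520.8 115.2 256.4] yaw 30.76 tz [ 0.0079 -0.0056 -1.    ] F [ 0.23  1.4  -0.22] M [ 0.3  -0.08 -0.04] w 0.7
528.8,119.1,257 shift mm [ 8.2 -0.7 -0.5]
516.8,115.3,257 shift mm [-4.1 -3.5 -0.6]
503.5,114.9,257 shift mm [-15.7 -10.   -0.7]
grasp pt [522.1 114.3  93.4]
```

send_rows --rows '[{"offset": [-0.003, -0.002, 0], "twist": [0, 0, 0]}, {"offset": [-0.003, -0.002, 0], "twist": [0, 0, 0]}, {"offset": [-0.003, -0.002, 0], "twist": [0, 0, 0]}, {"offset": [-0.002, -0.0015, 0], "twist": [0, 0, 0]}, {"offset": [-0.002, -0.0015, 0], "twist": [0, 0, 0]}]'

```text
t: 17.62
ee_pos: [503.1, 116.0, 256.3]
orientation: [3.021, 0.831, 0.009]
ft_force: [1.9, -0.9, -1.0]
width: 0.2
```

```bash
python3 to.py 503.5,114.9,257
python3 - <<'E'
from h import *
im,d=optics.get_image("scene");np.savez("scene4.npz",im=im,d=d);p=proj("scene",[510,110,80]).astype(int)
cv2.imwrite("pics/latch3.png",cv2.resize(im[p[1]-45:p[1]+45,p[0]-60:p[0]+60],(800,600),interpolation=cv2.INTER_CUBIC))
E
```

```text
t 17.62 tcp [503.1 116.  256.3] yaw 30.78 tz [ 0.0075 -0.0062 -1.    ] F [ 1.88 -0.87 -1.03] M [-0.09 -0.37  0.05] w 0.2
503.5,114.9,257 shift mm [-0.7 -0.3 -0.7]
grasp pt [504.3 115.   93.3]
```

View pics/latch3.png

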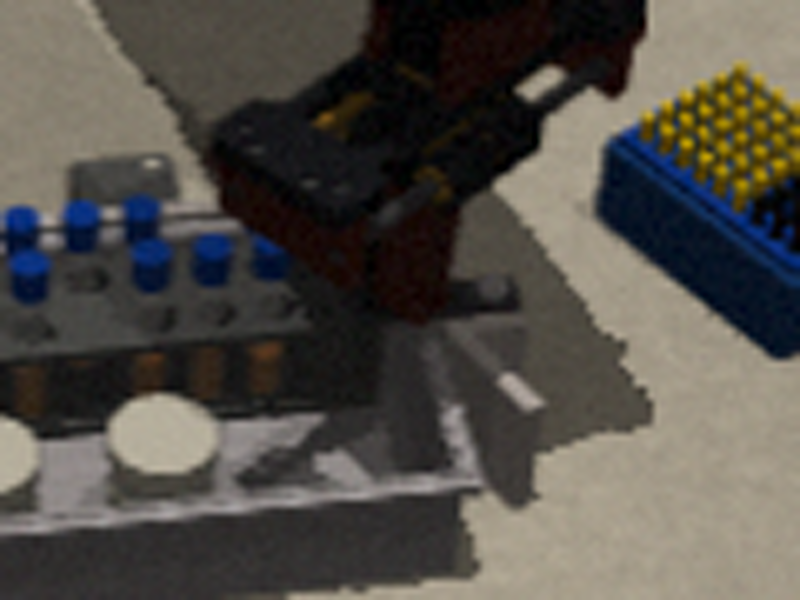

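send_rows --rows '[{"offset": [-0.0016, -0.0012, 0], "twist": [0, 0, 0]}, {"offset": [-0.0016, -0.0012, 0], "twist": [0, 0, 0]}, {"offset": [-0.0016, -0.0012, 0], "twist": [0, 0, 0]}, {"offset": [-0.0016, -0.0012, 0], "twist": [0, 0, 0]}, {"offset": [-0.0016, -0.0012, 0], "twist": [0, 0, 0]}]'

```text
t: 18.08
ee_pos: [498.3, 118.1, 258.0]
orientation: [3.018, 0.833, 0.039]
ft_force: [5.9, 0.4, -2.0]
width: 0.3
```

```bash
python3 to.py
```

```text
t 18.08 tcp [498.3 118.1 258. ] yaw 30.86 tz [ 0.027  -0.003  -0.9996] F [ 5.88  0.43 -2.04] M [ 0.07 -0.87  0.03] w 0.3
grasp pt [502.7 117.7  95.1]
```

send_rows --rows '[{"offset": [-0.002, 0, 0.0005], "twist": [0, -0.3, 0]}, {"offset": [-0.002, 0, 0.0005], "twist": [0, -0.3, 0]}, {"offset": [-0.002, -0.0005, 0.0005], "twist": [0, -0.3, 0]}, {"offset": [-0.002, -0.0005, 0], "twist": [0, -0.3, 0]}, {"offset": [-0.002, -0.0005, 0], "twist": [0, -0.3, 0]}]'

```text
t: 18.5
ee_pos: [497.1, 118.8, 258.9]
orientation: [3.016, 0.828, 0.046]
ft_force: [8.2, 5.0, -6.4]
width: 0.6
```

```bash
python3 to.py
```

```text
t 18.5 tcp [497.1 118.8 258.9] yaw 30.73 tz [ 0.0322 -0.0058 -0.9995] F [ 8.17  4.99 -6.43] M [ 0.88 -1.47  0.06] w 0.6
grasp pt [502.3 117.8  95.9]
```

The knob stands firm at 8–10 N, so the latch is at its end stop. I retreat and verify.

send_rows --rows '[{"offset": [0.003, 0, 0], "twist": [0, 0, 0]}, {"offset": [0.006, 0, 0], "twist": [0, 0, 0]}, {"offset": [0.01, 0, 0], "twist": [0, 0, 0]}, {"offset": [0.005, 0, -0.02], "twist": [0, 0, 0]}, {"offset": [0, 0, -0.04], "twist": [0, 0, 0]}]'

```text
t: 18.92
ee_pos: [514.9, 132.4, 314.0]
orientation: [3.017, 0.828, 0.02]
ft_force: [0.5, 0.0, -0.1]
width: 0.4
```

send_rows --rows '[{"offset": [0, 0, -0.041], "twist": [0, 0, 0]}, {"offset": [0, 0, -0.041], "twist": [0, 0, 0]}, {"offset": [0.02, -0.03, -0.01], "twist": [0, 0, 0]}, {"offset": [0.02, -0.036, 0], "twist": [0, 0, 0]}, {"offset": [0.02, -0.036, 0], "twist": [0, 0, 0]}]'

```text
t: 19.33
ee_pos: [516.6, 251.1, 417.2]
orientation: [3.021, 0.813, 0.028]
ft_force: [1.3, -0.5, 0.0]
width: 0.3
```

send_rows --rows '[{"offset": [0.02, -0.036, 0], "twist": [0, 0, 0]}, {"offset": [0.02, -0.036, 0], "twist": [0, 0, 0]}, {"offset": [0.02, -0.036, 0], "twist": [0, 0, 0]}, {"offset": [0.02, -0.036, 0], "twist": [0, 0, 0]}, {"offset": [0, 0, 0], "twist": [0, 0, 0]}]'

```text
t: 19.75
ee_pos: [512.3, 425.3, 418.1]
orientation: [3.022, 0.817, 0.032]
ft_force: [-0.4, -1.1, -0.6]
width: 0.1
```

```bash
python3 st.py
python3 - <<'E'
from h import *
im,d=optics.get_image("scene");p=proj("scene",[510,60,80]).astype(int)
S=cv2.resize(im[p[1]-55:p[1]+55,p[0]-75:p[0]+75],(600,440),interpolation=cv2.INTER_CUBIC)
C=cloud("scene",d);k=(C[...,2]>86)&(C[...,2]<100)&(C[...,0]>470)&(C[...,0]<560)&(C[...,1]>85)&(C[...,1]<150);print("knob scene",k.sum(),C[k].mean(0))
im,d=optics.get_image("top");np.savez("top5.npz",im=im,d=d)
cv2.imwrite("pics/end.png",S)
C=cloud("top",d);k=(C[...,2]>86)&(C[...,2]<102)&(C[...,0]>470)&(C[...,0]<560)&(C[...,1]>85)&(C[...,1]<150);print("knob top",k.sum(),C[k].mean(0))
a=np.radians(-6);ex=np.array([np.cos(a),np.sin(a)]);ey=np.array([-ex[1],ex[0]])
o=np.array([434.7,24.6]);o=o+ex*((412-434.7)/ex[0]);q=C[...,:2]-o;qx,qy,Z=q@ex,q@ey,C[...,2]
k=(Z>46)&(Z<64)&(qx>148)&(qx<180)&(abs(qy)<100);f=np.polyfit(qy[k],qx[k],1);print("far lip yaw rel",np.degrees(np.arctan(-f[0])).round(2),np.percentile(qx[k],[2,50,98]).round(1),k.sum())
cv2.imwrite("pics/end2.png",cv2.resize(im[125:250,185:335],(750,600),interpolation=cv2.INTER_CUBIC))
E
```

```text
t 19.75 tcp [512.3 425.3 418.1] yaw 30.27 tz [ 0.0222 -0.005  -0.9997] F [-0.37 -1.06 -0.62] M [-0.01  0.06  0.02] w 0.1
knob scene 20 [491.28765616 103.4593956   92.6570805 ]
knob top 13 [489.21433697 105.1210637   94.57518946]
far lip yaw rel -0.06 [153.3 158.2 163.5] 191
```

View pics/end2.png

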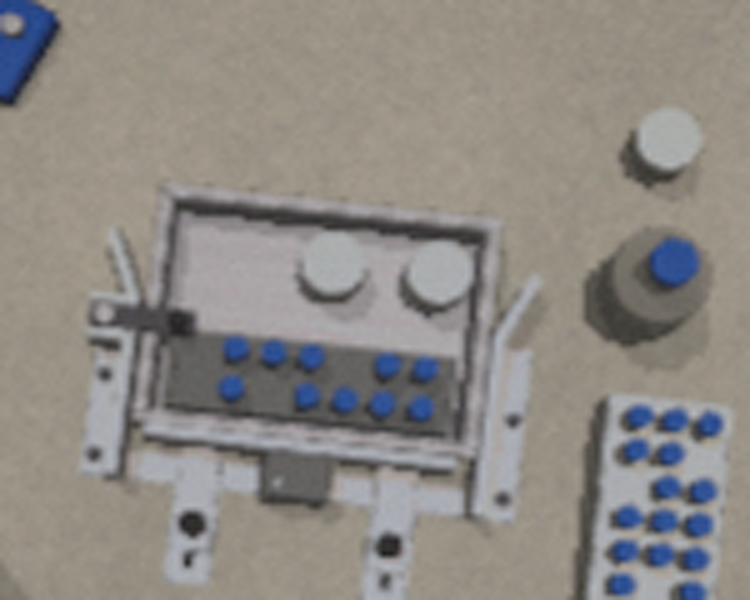

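The top picture shows the latch tongue straight across the left lip with its knob at (180,322), which is (490,104) in the world against (490,106) expected. The tray lip lies along the plate and both jars stand at (333,262) and (438,272). I'm handing in.

```bash
python3 -c "
from workcell import ctrl
print(ctrl.close_job())"
```

```text
the job is handed in; nothing more can be done
None
```

I hooked both fingertips behind the tray's far lip and drew it into the dock with a pull of about 5–6 N. I then swung the latch across the tray and handed the job in at about 20 s. No verdict was reported.

- **Tray home:** the fingertips stopped advancing at x≈586 while the pull rose to about 10 N. In the last depth picture the far lip edge was 162.5 mm from the plate face (162 expected) and within 0.4° of square. The camera resolves this only to about ±1.5 mm. The tray-present pin itself could not be seen, so its depth rests on the felt stop and that distance.
- **Latch closed:** I pushed it until it held firm at about 8–10 N. Its knob ended at about (490, 104) in the world, against (490, 106) predicted for closed.
- **Jars and bystanders:** both jars were standing in the tray. The bystanders visible in the last crop looked undisturbed. I did not measure their positions, and the dishes and tip box were outside that crop.
- **Disagreements:** the network's latch pivot points differed by up to about 6 mm between cameras and from the rail geometry, so I used a mean. In mid-pull the depth fits of the tray's two sides gave -6.8° and -2.3°. The final fit of the far lip settled that.

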